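# Vent and open the rocker-latch canister

## Task

Open the wide stainless canister. First press the pad of the rocker clip on its lid (the clip's rear end, towards the lid's hinge) down to its stop and lean on it there with about 10 N (never over 18 N) for a full second, so that the seal vents and the clip's other end, the tab, tips up; then take the raised tab and swing the lid up smoothly, without flinging it, until it stands upright, and let go. Do not disturb the other things on the shelf.

Things in the scene. Friction and masses are not known exactly. Their poses are not given: they have to be found in the camera images.
- canister: The wide round stainless canister, 140 mm across and 95 mm tall without its lid, fixed on the shelf (top 30 mm above the work surface). Origin: centre of its underside. Its x axis points from the middle to the lid hinge at the rear, so -x is its front, which roughly faces the robot; y is parallel to the lid hinge; z up. The lid is a 144 mm disc, its flat top 106 mm above this origin when shut.
- hinge (a point): Middle of the lid's hinge axis, 78 mm behind the canister's axis (its +x) and 100 mm above its underside. The axis is parallel to the canister's y.
- lid (a joint): Lid angle in rad: 0 shut, grows as the front of the lid goes up and back, 1.57 upright, hard stop at 1.65. The hinge is stiff (about 0.3 N m) so the lid stays where it is left; 4 to 6 N up at the tab moves it.
- pivot (a point): Middle of the pivot of the rocker clip, a small seesaw on the lid. The pivot is parallel to the lid hinge, 100 mm in front of the hinge axis and 29 mm above the lid's top, between two lugs that reach 35 mm above the lid. The tab is its arm on the front side, the pad its arm on the hinge side. The clip stays where it is left (friction: 3 to 6 N on the pad moves it).
- pad: The clip's pad, to press: a steel plate 30 mm long, 32 mm wide (along the hinge axis), 5 mm thick. Origin: centre of its top face, 40 mm from the pivot; z is that face's normal. It starts 24 to 49 mm above the lid's top and goes down to a hard stop that is set differently each time and not shown by the poses: the origin is then 12 to 26 mm above the lid. Feel for it.
- tab: The clip's tab, which tips up: a plate 26 mm wide, 5 mm thick, ending in a round bar 10 mm thick and 26 mm long, parallel to the hinge axis. Origin: middle of the bar, 41 mm from the pivot. It starts 14 to 39 mm above the lid's top, over two guard cheeks 9 mm high; with the pad at its stop, 37 to 52 mm. Pinched by the bar's two ends, the fingers can turn about it as the lid swings.
- cup: Matte grey ceramic cup, 76 mm across, 62 mm tall, beside the canister. Origin: centre of its underside. Leave it.
- trivet: Small round orange silicone trivet, 100 mm across, 8 mm thick, on the canister's other side. Origin: centre of its underside. Leave it.
- tamper: Tamper with wooden handle, 58 mm across, 88 mm tall, standing on the trivet. Origin: centre of its underside. Leave it.
- pitcher: Chrome milk pitcher, 86 mm across, 100 mm tall, handle to one side. Origin: centre of its underside. Leave it.
- tall_canister: Slim stainless canister with a ball knob, 104 mm across, 158 mm tall. Origin: centre of its underside. Leave it.
Things that resemble listed ones, but are neither listed nor needed, are in the scene too. What is shaped like the tamper but turquoise is not meant.

How it is judged:
By the outcome, as a careful person would: the job done as asked, in the order asked, and still so for the second after the job is handed in, with the robot touching nothing.
It also fails if it takes over 53 s, if anything falls off the work surface, if the arm or the gripper's body presses on something with over 40 N, if the wrist force passes 120 N, or if a joint passes its speed limit or range.

## Robot

A 6-joint arm with a two-finger parallel gripper is mounted at the origin on the work surface. World frame = base frame: x ahead of the robot, y to its left, z up, the work surface at z = 0. Lengths are in mm, angles in rad, forces in N, time in s.
With the tool pointing down it reaches from about 350 to 775 mm from the base axis. Payload 7.3 kg.
Tool frame: the origin (TCP) lies at the centre of the arm's flange, where the gripper is bolted on; the fingertips stand 178 mm ahead of it and the grasp point (between the pads) lies 159 mm ahead of it; z points along the fingers, y is the direction in which the jaws open and shut (so a half turn about z gives the same grasp; the last joint's range is limited). The gripper opens to 92 mm and grips with 3 to 60 N. Pads are 19 mm wide; open, the fingers measure 130 mm over their backs; the gripper's body (75 mm by 190 mm) begins 47 mm behind the grasp point.
Start: joints at [1.165, 0.342, 1.524, -0, 1.275, -0.146], TCP at [134.843, 507.39, 404.741] pointing down, gripper open.
Joint ranges: [-2.53, 2.53], [-0.77, 2.02], [0.04, 2.7], [-1, 4.14], [0.28, 2.66], [-3.11, 3.11]. Speed limits (rad/s): [2.57, 2.57, 3.14, 3.14, 3.14, 3.14].

## Interface

Orientations are given as [roll, pitch, yaw] about the fixed x, y, z axes, in that order (R = Rz(yaw) Ry(pitch) Rx(roll)).
In Python, from plant import get_obs, capture, close_job gives the robot as it stands. The module is installed in compiled form; this text tells all that it offers.
- The arm moves only by the shell command python3 -m pendant 'ROWS'. ROWS is JSON, a list of rows, each a list of 3 entries, a list of its own where there are three numbers: the shift along the tool's x, y, z in m, then the turn, a rotation vector about the tool's x, y, z in rad, then the finger opening in m, from 0 to 0.0918. In form: [[[tx, ty, tz], [wx, wy, wz], fingers], ...]. A call has 1 to 10 rows; each row is the pose to reach, as a shift and turn from the pose commanded when the call began, along the tool's axes at that moment; what a row does not reach only later rows make up. A row lasts 1/12 s, in which the tool goes at most 41.7 mm and 7.16 degrees, less where a joint would pass 70% of its speed; a pose out of reach is approached as far as the arm can. A call with a gripper value outside its range is refused whole. The fingers move at their own pace and stop on an object; the grip force is fixed at half the most. Time passes only in rows, so rows that repeat a pose let the fingers close. It gives the time, the measured TCP pose, the force and the opening at its end, in the units of the state.
- get_obs(): the state, without advancing time (a new reading comes with each control period).
- capture(name): name is "side" or "top"; returns a dict with "color" (420x560x3 uint8, red, green, blue), "mtx" (3x3 intrinsics, pixels), "dist" ([k1, k2, p1, p2, k3] as OpenCV has them; the pictures are not rectified), "rvec" (rotation vector, rad) and "tvec" (3), from world to camera coordinates, as OpenCV has them. Camera axes: x right, y down, z forward; pixel columns grow to the right and rows downward; lengths in mm; the calibration is good to about 2 mm. A picture is of the moment at which its call begins. There is no depth.
- close_job(): hands the job in, once; it reports no verdict.
The state is a dict: "time": time; "joint_positions": joint angles; "dq": joint speeds; "tau": joint torques, N m; "tool_pos": TCP position; "tcp_rot": TCP orientation; "contact_force": force on the tool from outside, world axes, zero at the start; "moment": the same for the moment, N m; "grip_width": finger opening in mm.
Only numpy, scipy, OpenCV 4.12 (cv2) and the standard library are available. Lean on these libraries where they do the work, as an engineer would, in place of code of your own. Each camera call takes 0.05 s, during which the arm holds its last target. There are 200 camera calls.

## Working session

There is one attempt and no reset: what is moved stays moved. The work goes in short steps, Python scripts to look and compute and a shell command to move; the robot and the scene stay as the last step left them, time stands still between calls to the robot, and variables do not carry over. Pictures are saved under pics/ and viewed, about 8 in all and at most 12, crops included, and the job is handed in when it is done.

```bash
mkdir -p pics; cat > h.py <<'E'
import numpy as np, cv2
from plant import get_obs, capture
def snap(n,f):
    c=capture(n); cv2.imwrite('pics/'+f,c['color'][:,:,::-1]); np.save('pics/'+n+'.npy',c,allow_pickle=True); return c
def load(n): return np.load('pics/'+n+'.npy',allow_pickle=True).item()
def ray(c,u,v):
    p=cv2.undistortPoints(np.array([[[u,v]]],float),np.array(c['mtx']),np.array(c['dist']))[0,0]
    R=cv2.Rodrigues(np.array(c['rvec'],float))[0]; t=np.array(c['tvec'],float).ravel()
    d=R.T@np.array([p[0],p[1],1]); return -R.T@t, d/np.linalg.norm(d)
def plane(c,u,v,z):
    o,d=ray(c,u,v); return o+d*(z-o[2])/d[2]
def tri(c1,p1,c2,p2):
    o1,d1=ray(c1,*p1);o2,d2=ray(c2,*p2)
    s=np.linalg.lstsq(np.c_[d1,-d2],o2-o1,rcond=None)[0]
    a=o1+d1*s[0];b=o2+d2*s[1]; return (a+b)/2,np.linalg.norm(a-b)
def proj(c,P): return cv2.projectPoints(np.array([P],float),np.array(c['rvec'],float),np.array(c['tvec'],float),np.array(c['mtx']),np.array(c['dist']))[0][0,0]
E
python3 - <<'E'
from h import *
a=snap('side','s0.png');b=snap('top','t0.png')
for c in(a,b): print(ray(c,280,210),c['mtx'])
print(get_obs())
E
```

```text
(array([ -266.997797  , -1062.11775341,  1140.64076181]), array([ 0.42666621,  0.65506997, -0.62356979])) [[508.18342676   0.         285.86549922]
 [  0.         508.18342676 205.68070414]
 [  0.           0.           1.        ]]
(array([ 360.96636324,   11.66619088, 1240.26947563]), array([ 0.11291758,  0.00921614, -0.99356162])) [[408.01007892   0.         286.39751469]
 [  0.         408.01007892 219.87764289]
 [  0.           0.           1.        ]]
{'time': 0.1, 'joint_positions': array([ 1.16502192e+00,  3.42627672e-01,  1.52491659e+00,  4.06507605e-05,
        1.27542793e+00, -1.46001856e-01]), 'dq': array([ 4.40590333e-05, -1.82405195e-03, -2.48470620e-03, -1.25140998e-03,
        1.96943789e-03, -9.96408286e-04]), 'tau': array([ 2.19576788e-03, -4.32009208e+01, -2.44697320e+01,  7.20380642e-02,
        5.26330294e-02, -4.17678973e-05]), 'tool_pos': array([134.7756092 , 507.27502415, 404.12918565]), 'tcp_rot': array([-3.14023344e+00, -2.39161237e-04,  2.88180808e+00]), 'contact_force': array([ 0.45400835,  0.15876794, -0.19304116]), 'moment': array([ 0.0077831 ,  0.00767114, -0.02085214]), 'grip_width': 91.6286404633115}
```

View pics/s0.png

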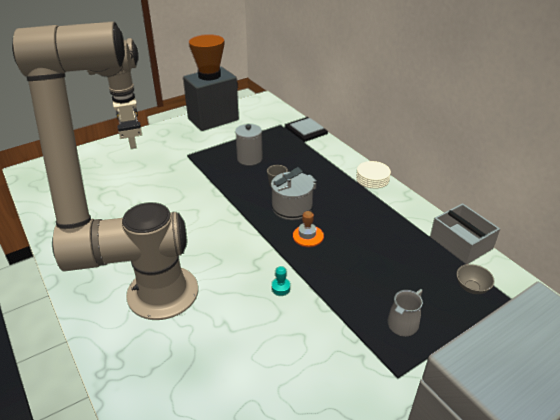

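View pics/t0.png

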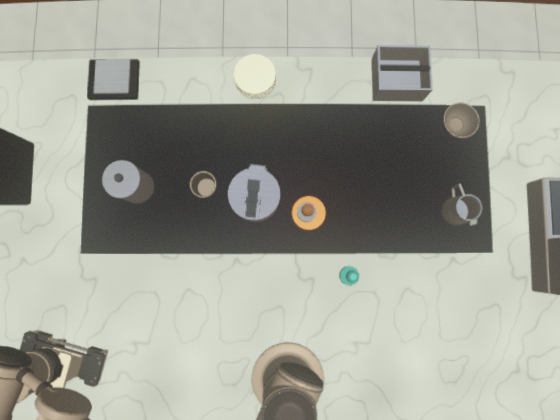

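The side view shows the wide canister at (293,193) with the clip on its lid, the cup at (277,172), the trivet and tamper at (308,230), and the tall canister at (249,145). In the top view the wide canister is at (254,193), hinge tag at (257,168). It could be confused with the tall canister (121,180) or the cup (203,184). Only the one at (254,193) is wide and has a rocker clip. I'll check it in one crop.

```bash
python3 - <<'E'
from h import *
a=load('side')['color'];b=load('top')['color']
f=lambda im,u,v,s,k: cv2.resize(im[v:v+s,u:u+s],(400,400),interpolation=cv2.INTER_CUBIC)
im=np.hstack([f(b,219,155,76,0),f(a,256,154,76,0)])
cv2.imwrite('pics/c0.png',im[:,:,::-1])
c=load('top')
for n,p in dict(lidc=(254,193)).items(): print(n,plane(c,*p,136),proj(load('side'),plane(c,*p,136)))
E
```

```text
lidc [533.31227298  92.96970292 136.        ] [291.7454759  183.30596755]
```

View pics/c0.png

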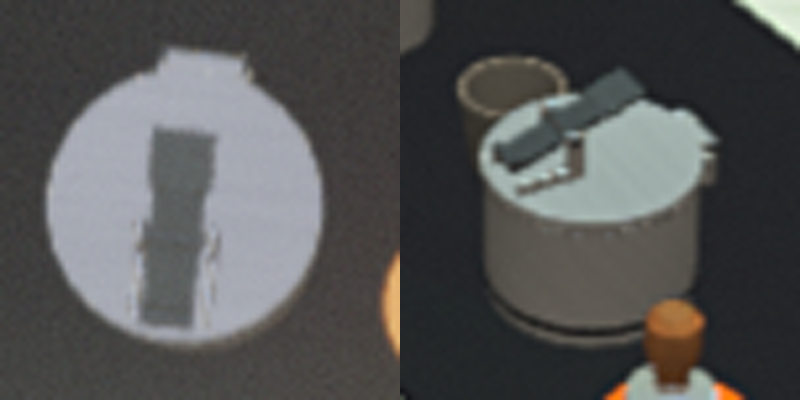

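```bash
python3 - <<'E'
from h import *
a=load('side');b=load('top')
T=lambda x,y:(219+(x+.5)/5.263-.5,155+(y+.5)/5.263-.5)
S=lambda x,y:(256+(x-400+.5)/5.263-.5,154+(y+.5)/5.263-.5)
hsv=cv2.cvtColor(b['color'],cv2.COLOR_RGB2HSV)
print('padrear',tri(b,T(184,129),a,S(633,80)))
print('tabend',tri(b,T(167,324),a,S(505,160)))
g=b['color'][150:240,210:300].astype(int).min(2); m=((g>110)*255).astype('uint8')
cs=max(cv2.findContours(m,cv2.RETR_EXTERNAL,cv2.CHAIN_APPROX_NONE)[0],key=cv2.contourArea)
h=cv2.convexHull(cs);e=cv2.fitEllipse(h);(x,y),r=cv2.minEnclosingCircle(h[h[:,0,1]>30]);print(e,x,y,r)
p=[plane(b,210+q[0],150+q[1],136) for q in h[:,0]];
q=np.array([k for k in p if k[0]<575])[:,:2]
A=np.c_[2*q,np.ones(len(q))];s=np.linalg.lstsq(A,(q**2).sum(1),rcond=None)[0];print('lid',s[:2],np.sqrt(s[2]+s[:2]@s[:2]))
print('tag',plane(b,*T(205,60),130),plane(b,*T(164,50),130),plane(b,*T(246,62),130))
print('lugs',plane(b,*T(139,235),170),plane(b,*T(213,241),170))
print('cheekfront',plane(b,*T(133,318),145),plane(b,*T(203,325),145))
E
```

```text
padrear (array([562.96512852,  90.33376925, 185.70500739]), np.float64(1.4415721722008115))
tabend (array([469.90587472, 100.00661872, 153.7433971 ]), np.float64(4.487184279985563))
((43.699459075927734, 42.48627853393555), (51.58126449584961, 55.812232971191406), 4.134441375732422) 43.69074249267578 43.84629440307617 26.22774887084961
lid [531.55621698  93.8406916 ] 71.70298628208863
tag [609.75141427  84.06375817 130.        ] [615.14040609 105.66509974 130.        ] [608.65341508  62.50390974 130.        ]
lugs [511.34325959 114.17394599 170.        ] [508.25066391  76.95065264 170.        ]
cheekfront [471.94276279 119.31945818 145.        ] [468.29303315  83.40939143 145.        ]
```

Measured: lid centre (531.6, 93.8) with radius 71.7 mm (nominal 72). The canister x axis is yawed about -6°, the pad is tilted up by about 22°, and its rear edge is at z≈186. I'll move over the pad with fingers closed and the jaw axis parallel to the hinge.

```bash
python3 -m pendant '[[[-0.02,-0.012,0],[0,0,-0.02],0],[[-0.05,-0.03,0],[0,0,-0.05],0],[[-0.08,-0.048,0],[0,0,-0.08],0],[[-0.11,-0.066,0],[0,0,-0.11],0],[[-0.14,-0.082,0],[0,0,-0.13],0],[[-0.17,-0.1,0],[0,0,-0.155],0],[[-0.2,-0.116,0],[0,0,-0.155],0],[[-0.23,-0.134,0],[0,0,-0.155],0],[[-0.255,-0.15,0],[0,0,-0.155],0],[[-0.26,-0.155,0],[0,0,-0.155],0]]'
cat >> h.py <<'E'
from scipy.spatial.transform import Rotation as Ro
def to(P):
    o=get_obs(); R=Ro.from_euler('xyz',o['tcp_rot']).as_matrix()
    print('t',o['time'],'pos',o['tool_pos'].round(1),'rot',o['tcp_rot'].round(3),'F',o['contact_force'].round(1),'grip',round(o['grip_width'],1)); 
    if P is not None: print('shift mm',(R.T@(np.array(P)-o['tool_pos'])).round(1))
E
python3 -c "
from h import *
to([551.5,91.7,393])"
```

```text
time: 0.93
tool_pos: [348.6, 288.3, 404.4]
tcp_rot: [-3.141, 0.001, 3.033]
contact_force: [0.4, 0.3, -0.6]
grip_width: 30.0
t 0.9333 pos [348.6 288.3 404.4] rot [-3.141e+00  1.000e-03  3.033e+00] F [ 0.4  0.3 -0.6] grip 30.0
shift mm [-222.9 -173.6   11.8]
```

```bash
python3 -m pendant '[[[-0.025,-0.02,0],[0,0,0],0],[[-0.052,-0.041,0],[0,0,0],0],[[-0.08,-0.063,0],[0,0,0],0],[[-0.108,-0.085,0],[0,0,0],0],[[-0.136,-0.107,0.0],[0,0,0],0],[[-0.164,-0.129,0],[0,0,0],0],[[-0.192,-0.15,0.005],[0,0,0],0],[[-0.212,-0.165,0.008],[0,0,0],0],[[-0.22,-0.172,0.012],[0,0,0],0],[[-0.222,-0.1735,0.012],[0,0,0],0]]'
python3 - <<'E'
from h import *
to([551.5,91.7,393])
a=snap('side','s1.png');b=snap('top','t1.png')
f=lambda im,u,v,s: cv2.resize(im[v:v+s,u:u+s],(400,400),interpolation=cv2.INTER_CUBIC)
im=np.hstack([f(b['color'],200,130,110),f(a['color'],246,130,90)])
cv2.imwrite('pics/c1.png',im[:,:,::-1])
E
```

```text
time: 1.77
tool_pos: [549.6, 94.0, 391.1]
tcp_rot: [-3.141, -0.002, 3.035]
contact_force: [-1.4, 0.1, -0.3]
grip_width: 0.4
t 1.7667 pos [549.6  94.  391.1] rot [-3.141e+00 -2.000e-03  3.035e+00] F [-1.4  0.1 -0.3] grip 0.4
shift mm [-2.1 -2.1 -1.9]
```

View pics/c1.png

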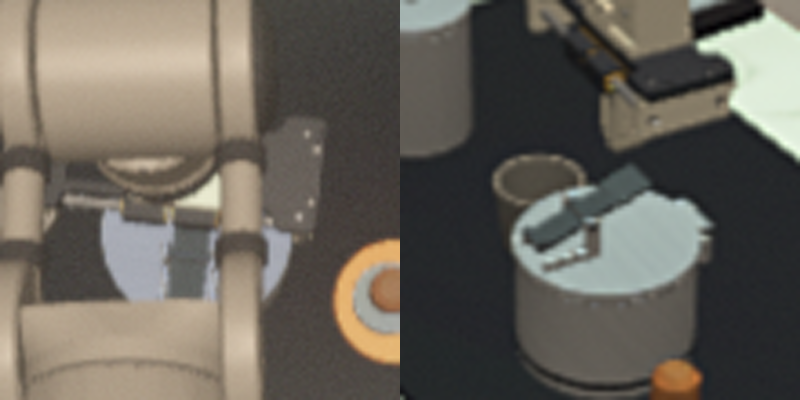

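```bash
python3 - <<'E'
from h import *
a=load('side')
for P in [(549.6,94,213),(549.6,94,391),(549.6,94,279)]:
    p=proj(a,P);print(p,400+(p[0]-246)*400/90,(p[1]-130)*400/90)
cv2.imwrite('pics/c2.png',cv2.resize(a['color'][60:240,200:400],(800,720))[:600,:,::-1])
E
```

```text
[295.89274755 162.71093664] 621.7455446827041 145.38194062905657
[296.82237602 114.78497387] 625.8772267371465 -67.62233836045924
[296.22537341 145.65096251] 623.2238818097451 69.5598333852028
```

View pics/c2.png

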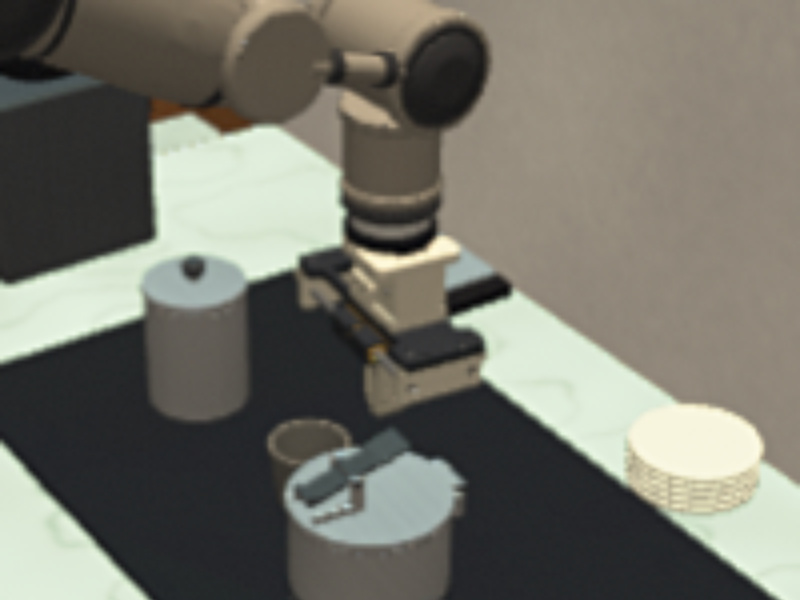

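The view is as expected: the gripper is over the pad's rear half, and the near end of the gripper body hides the fingers. The tip projects to (296,163), just above the pad. Next I descend and feel for contact.

```bash
python3 -m pendant '[[[-0.001,-0.001,0.003],[0,0,0],0],[[-0.002,-0.002,0.008],[0,0,0],0],[[-0.002,-0.002,0.013],[0,0,0],0],[[-0.002,-0.002,0.017],[0,0,0],0],[[-0.002,-0.002,0.020],[0,0,0],0],[[-0.002,-0.002,0.020],[0,0,0],0]]'
python3 -m pendant '[[[0,0,0.002],[0,0,0],0],[[0,0,0.004],[0,0,0],0],[[0,0,0.006],[0,0,0],0],[[0,0,0.008],[0,0,0],0],[[0,0,0.008],[0,0,0],0]]'
python3 -m pendant '[[[0,0,0.001],[0,0,0],0],[[0,0,0.002],[0,0,0],0],[[0,0,0.003],[0,0,0],0],[[0,0,0.004],[0,0,0],0],[[0,0,0.004],[0,0,0],0]]'
```

```text
time: 2.37
tool_pos: [550.4, 93.1, 371.9]
tcp_rot: [-3.142, -0.001, 3.037]
contact_force: [0.4, 0.2, 0.2]
grip_width: 0.5
time: 2.78
tool_pos: [550.8, 92.8, 364.5]
tcp_rot: [3.141, 0.0, 3.037]
contact_force: [0.1, 0.1, 1.6]
grip_width: 0.3
time: 3.2
tool_pos: [550.8, 92.8, 360.8]
tcp_rot: [3.141, 0.001, 3.037]
contact_force: [2.3, -0.9, 2.5]
grip_width: 0.4
```

```bash
python3 -m pendant '[[[0,0,0.0015],[0,0,0],0],[[0,0,0.003],[0,0,0],0],[[0,0,0.0045],[0,0,0],0],[[0,0,0.006],[0,0,0],0],[[0,0,0.007],[0,0,0],0]]'
python3 -m pendant '[[[0,0,0.0015],[0,0,0],0],[[0,0,0.003],[0,0,0],0],[[0,0,0.0045],[0,0,0],0],[[0,0,0.005],[0,0,0],0]]'
python3 -m pendant '[[[0,0,0.001],[0,0,0],0],[[0,0,0.002],[0,0,0],0],[[0,0,0.003],[0,0,0],0]]'
```

```text
time: 3.62
tool_pos: [550.7, 92.8, 353.5]
tcp_rot: [3.142, 0.0, 3.037]
contact_force: [1.9, 1.0, 2.3]
grip_width: 0.3
time: 3.95
tool_pos: [550.7, 92.8, 348.5]
tcp_rot: [3.141, -0.0, 3.037]
contact_force: [1.4, 0.5, 3.2]
grip_width: 0.8
time: 4.2
tool_pos: [550.8, 92.8, 345.7]
tcp_rot: [3.141, 0.0, 3.037]
contact_force: [2.1, -0.7, 3.9]
grip_width: 0.4
```

```bash
cat > ok.py <<'E'
import sys
from plant import get_obs
o=get_obs();f=o['contact_force'][2];print(o['time'],round(o['tool_pos'][2],2),'Fz',round(f,2));sys.exit(f>6.5)
E
python3 -m pendant '[[[0,0,0.0005],[0,0,0],0],[[0,0,0.001],[0,0,0],0]]'>/dev/null; python3 ok.py && python3 -m pendant '[[[0,0,0.0005],[0,0,0],0],[[0,0,0.001],[0,0,0],0]]' >/dev/null; python3 ok.py && python3 -m pendant '[[[0,0,0.0005],[0,0,0],0],[[0,0,0.001],[0,0,0],0]]' >/dev/null; python3 ok.py && python3 -m pendant '[[[0,0,0.0005],[0,0,0],0],[[0,0,0.001],[0,0,0],0]]' >/dev/null; python3 ok.py && python3 -m pendant '[[[0,0,0.0005],[0,0,0],0],[[0,0,0.001],[0,0,0],0]]' >/dev/null; python3 ok.py && python3 -m pendant '[[[0,0,0.0005],[0,0,0],0],[[0,0,0.001],[0,0,0],0]]' >/dev/null; python3 ok.py
```

```text
4.3667 344.87 Fz 3.84
4.3667 344.87 Fz 3.84
4.3667 344.87 Fz 3.84
4.3667 344.87 Fz 3.84
4.3667 344.87 Fz 3.84
4.3667 344.87 Fz 3.84False
False
False
False
False
False
```

```bash
sed -i 's/sys.exit(f>6.5)/sys.exit(int(f>6.5))/' ok.py
python3 -m pendant '[[[0,0,0.0005],[0,0,0],0],[[0,0,0.001],[0,0,0],0]]'>/dev/null; python3 ok.py && python3 -m pendant '[[[0,0,0.0005],[0,0,0],0],[[0,0,0.001],[0,0,0],0]]' >/dev/null && python3 ok.py && python3 -m pendant '[[[0,0,0.0005],[0,0,0],0],[[0,0,0.001],[0,0,0],0]]' >/dev/null && python3 ok.py && python3 -m pendant '[[[0,0,0.0005],[0,0,0],0],[[0,0,0.001],[0,0,0],0]]' >/dev/null && python3 ok.py && python3 -m pendant '[[[0,0,0.0005],[0,0,0],0],[[0,0,0.001],[0,0,0],0]]' >/dev/null && python3 ok.py && python3 -m pendant '[[[0,0,0.0005],[0,0,0],0],[[0,0,0.001],[0,0,0],0]]' >/dev/null&& python3 ok.py
```

```text
4.5333 343.87 Fz 4.14
4.7 342.79 Fz 3.73
4.8667 341.74 Fz 3.9
5.0333 340.88 Fz 7.66
```

```bash
python3 -m pendant '[[[0,0,0],[0,0,0],0],[[0,0,0],[0,0,0],0]]'; python3 -m pendant '[[[0,0,0.0003],[0,0,0],0],[[0,0,0.0003],[0,0,0],0]]'; python3 ok.py
```

```text
time: 5.2
tool_pos: [550.8, 92.8, 341.0]
tcp_rot: [3.141, 0.001, 3.037]
contact_force: [2.2, -0.0, 6.6]
grip_width: 0.6
time: 5.37
tool_pos: [550.8, 92.8, 340.9]
tcp_rot: [3.141, 0.001, 3.037]
contact_force: [1.9, -0.8, 7.5]
grip_width: 0.3
5.3667 340.87 Fz 7.45
```

```bash
python3 -m pendant '[[[0,0,0.0003],[0,0,0],0],[[0,0,0.0003],[0,0,0],0],[[0,0,0.0003],[0,0,0],0]]'; python3 ok.py;python3 -m pendant '[[[0,0,0.0002],[0,0,0],0],[[0,0,0.0002],[0,0,0],0],[[0,0,0.0002],[0,0,0],0]]'; python3 ok.py
```

```text
time: 5.62
tool_pos: [550.7, 92.8, 340.8]
tcp_rot: [3.141, 0.001, 3.037]
contact_force: [2.6, -0.7, 8.4]
grip_width: 0.4
5.6167 340.78 Fz 8.37
time: 5.87
tool_pos: [550.7, 92.8, 340.7]
tcp_rot: [3.141, 0.001, 3.037]
contact_force: [1.2, -0.1, 8.9]
grip_width: 0.5
5.8667 340.72 Fz 8.94
```

```bash
python3 -m pendant '[[[0,0,0.0003],[0,0,0],0],[[0,0,0.0005],[0,0,0],0],[[0,0,0.0005],[0,0,0],0],[[0,0,0.0005],[0,0,0],0]]'; python3 -m pendant '[[[0,0,0],[0,0,0],0],[[0,0,0],[0,0,0],0],[[0,0,0],[0,0,0],0],[[0,0,0],[0,0,0],0],[[0,0,0],[0,0,0],0],[[0,0,0],[0,0,0],0]]';python3 ok.py; python3 -m pendant '[[[0,0,0],[0,0,0],0],[[0,0,0],[0,0,0],0],[[0,0,0],[0,0,0],0],[[0,0,0],[0,0,0],0],[[0,0,0],[0,0,0],0],[[0,0,0],[0,0,0],0]]';python3 ok.py; python3 -m pendant '[[[0,0,0],[0,0,0],0],[[0,0,0],[0,0,0],0],[[0,0,0],[0,0,0],0],[[0,0,0],[0,0,0],0],[[0,0,0],[0,0,0],0],[[0,0,0],[0,0,0],0]]';python3 ok.py
```

```text
time: 6.2
tool_pos: [550.7, 92.9, 340.6]
tcp_rot: [3.141, 0.001, 3.037]
contact_force: [0.8, -0.2, 12.1]
grip_width: 0.8
time: 6.7
tool_pos: [550.7, 92.9, 340.6]
tcp_rot: [3.141, 0.001, 3.037]
contact_force: [-0.3, -1.1, 12.2]
grip_width: 0.2
6.7 340.59 Fz 12.2
time: 7.2
tool_pos: [550.7, 92.9, 340.6]
tcp_rot: [3.141, 0.001, 3.037]
contact_force: [0.8, -0.4, 12.4]
grip_width: 0.2
7.2 340.59 Fz 12.39
time: 7.7
tool_pos: [550.7, 92.8, 340.6]
tcp_rot: [3.141, 0.001, 3.037]
contact_force: [1.0, -0.3, 11.2]
grip_width: 0.6
7.7 340.59 Fz 11.15
```

Held at the stop for over 1.5 s at 11–12 N. Now I lift off, open the fingers, and look at the tab.

```bash
python3 -m pendant '[[[0,0,-0.002],[0,0,0],0],[[0,0,-0.01],[0,0,0],0],[[0,0,-0.025],[0,0,0],0],[[0,0,-0.042],[0,0,0],0.06],[[0,0,-0.057],[0,0,0],0.06],[[0,0,-0.067],[0,0,0],0.06],[[0,0,-0.07],[0,0,0],0.06],[[0,0,-0.07],[0,0,0],0.06]]'
python3 - <<'E'
from h import *
a=snap('side','s2.png')
u,v=256,154
cv2.imwrite('pics/c3.png',cv2.resize(a['color'][v:v+60,u:u+80],(800,600),interpolation=cv2.INTER_CUBIC)[:,:,::-1])
for P in [(469.9,100.3,173),(471.2,113.2,173),(468.5,87.4,173),(509.7,96.1,165),(549.5,92,162)]:
    p=proj(a,P);print(P,p.round(1),((p-[u,v]+.5)*10-.5).round())
to((470,100.3,332))
E
```

```text
time: 8.37
tool_pos: [550.5, 92.9, 409.6]
tcp_rot: [3.141, -0.0, 3.037]
contact_force: [0.2, 0.1, 0.2]
grip_width: 29.4
(469.9, 100.3, 173) [274.8 179.3] [192. 257.]
(471.2, 113.2, 173) [273.  177.3] [175. 237.]
(468.5, 87.4, 173) [276.5 181.3] [210. 277.]
(509.7, 96.1, 165) [285.5 178.1] [299. 245.]
(549.5, 92, 162) [296.  175.6] [404. 221.]
t 8.4167 pos [550.4  92.9 408.9] rot [-3.142e+00 -1.000e-03  3.037e+00] F [-0.  -0.3 -1.2] grip 33.3
shift mm [80.7 -1.  77. ]
```

View pics/c3.png

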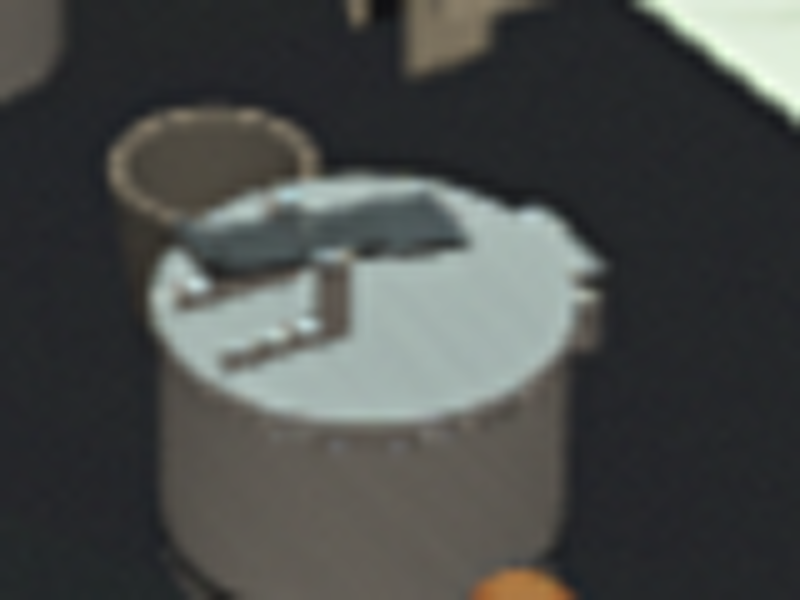

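The tab's bar ends show at crop (178,235) and (213,268), within about 1 px of the predicted bar at (470, 100.3, 174). I'll go there and grasp.

```bash
python3 -m pendant '[[[0.012,0,0],[0,0,0],0.06],[[0.03,0,0],[0,0,0],0.06],[[0.05,0,0],[0,0,0],0.06],[[0.067,0,0],[0,0,0],0.06],[[0.078,-0.001,0.01],[0,0,0],0.06],[[0.0807,-0.001,0.022],[0,0,0],0.06],[[0.0807,-0.001,0.035],[0,0,0],0.06],[[0.0807,-0.001,0.045],[0,0,0],0.06],[[0.0807,-0.001,0.05],[0,0,0],0.06],[[0.0807,-0.001,0.05],[0,0,0],0.06]]'
python3 - <<'E'
from h import *
to((470,100.3,334))
a=snap('side','s3.png')
u,v=256,134
cv2.imwrite('pics/c4.png',cv2.resize(a['color'][v:v+60,u:u+80],(800,600),interpolation=cv2.INTER_CUBIC)[:,:,::-1])
E
```

```text
time: 9.25
tool_pos: [469.8, 100.3, 357.6]
tcp_rot: [-3.141, -0.004, 3.037]
contact_force: [-0.8, 0.3, 0.4]
grip_width: 60.2
t 9.25 pos [469.8 100.3 357.6] rot [-3.141 -0.004  3.037] F [-0.8  0.3  0.4] grip 60.2
shift mm [-0.3  0.1 23.6]
```

View pics/c4.png

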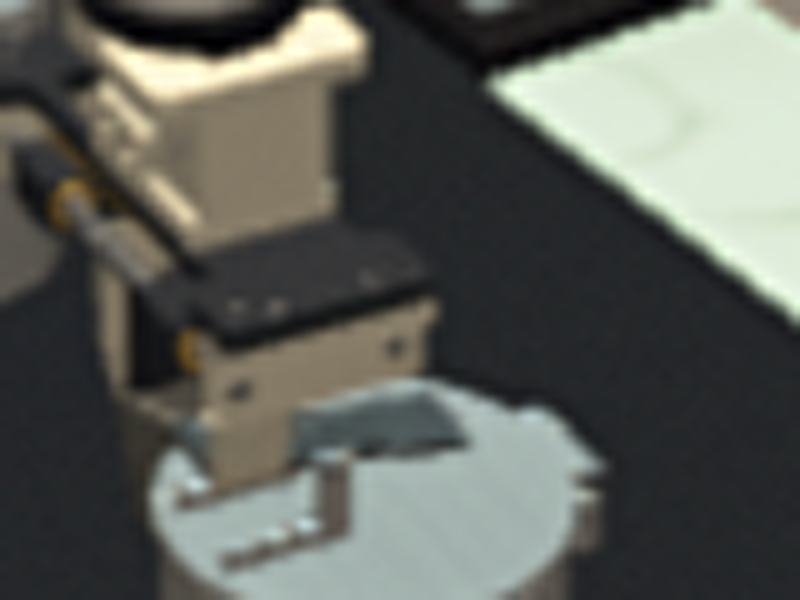

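```bash
python3 - <<'E'
from h import *
a=load('side');ux=np.array([.9945,-.1045,0]);uy=np.array([.1045,.9945,0])
c=np.array([469.8,100.3,179.6])
for dx in(-9.5,0,9.5):
  for dy in (-30,-49):
    p=proj(a,c+dx*ux+dy*uy);print(dx,dy,((p-[256,134]+.5)*10-.5).round())
E
```

```text
-9.5 -30 [207. 495.]
-9.5 -49 [234. 526.]
0 -30 [233. 488.]
0 -49 [260. 518.]
9.5 -30 [259. 480.]
9.5 -49 [286. 510.]
```

The finger's position matches the prediction to within a few mm. I'll descend and close on the bar.

```bash
python3 -m pendant '[[[0,0,0.005],[0,0,0],0.06],[[0,0,0.012],[0,0,0],0.06],[[0,0,0.019],[0,0,0],0.06],[[0,0,0.024],[0,0,0],0.06],[[0,0,0.024],[0,0,0],0.05]]'; python3 -m pendant '[[[0,0,0],[0,0,0],0.045],[[0,0,0],[0,0,0],0.04],[[0,0,0],[0,0,0],0.035],[[0,0,0],[0,0,0],0.03],[[0,0,0],[0,0,0],0.025],[[0,0,0],[0,0,0],0.02],[[0,0,0],[0,0,0],0.01],[[0,0,0],[0,0,0],0.01],[[0,0,0],[0,0,0],0.01]]'
python3 - <<'E'
from h import *
to(None)
o=get_obs()['tool_pos'];g=o-[0,0,159]
H=np.array([609.1,85.7,130]);ux=np.array([.9945,-.1045,0])
r=g-H;a=-(r@ux);b=r[2];print(a,b,'lat',r@[.1045,.9945,0])
b=174-130;R=np.hypot(a,b);t0=np.arctan2(b,a)
for d in range(0,96,5):
    t=t0+np.radians(d);print(d,'x',round(R*np.cos(t)-a,1),'z',round(-(R*np.sin(t)-b),1))
E
```

```text
time: 9.72
tool_pos: [470.0, 100.3, 334.1]
tcp_rot: [-3.141, -0.002, 3.037]
contact_force: [0.2, 0.5, -0.0]
grip_width: 56.8
time: 10.47
tool_pos: [470.4, 100.2, 335.6]
tcp_rot: [-3.142, 0.0, 3.037]
contact_force: [-0.2, -0.4, 1.4]
grip_width: 25.4
t 10.4667 pos [470.4 100.2 335.6] rot [-3.142  0.     3.037] F [-0.2 -0.4  1.4] grip 25.4
139.4614432653827 46.578099601784004 lat -0.04612939843484298
0 x 0.0 z 0.0
5 x -4.4 z -12.0
10 x -9.8 z -23.5
15 x -16.1 z -34.6
20 x -23.5 z -45.0
25 x -31.7 z -54.8
30 x -40.7 z -63.8
35 x -50.5 z -72.0
40 x -60.9 z -79.4
45 x -72.0 z -85.7
50 x -83.5 z -91.1
55 x -95.5 z -95.5
60 x -107.8 z -98.8
65 x -120.4 z -101.0
70 x -133.1 z -102.1
75 x -145.9 z -102.1
80 x -158.6 z -101.0
85 x -171.1 z -98.8
90 x -183.5 z -95.5
95 x -195.4 z -91.1
```

Gripped (25.4 mm against the 26 mm bar). I'll start the swing gently and check forces.

```bash
python3 -m pendant '[[[-0.0004,0,-0.001],[0,0,0],0.01],[[-0.001,0,-0.003],[0,0,0],0.01],[[-0.002,0,-0.0055],[0,0,0],0.01],[[-0.003,0,-0.0085],[0,0,0],0.01],[[-0.0044,0,-0.012],[0,0,0],0.01],[[-0.0056,0,-0.015],[0,0,0],0.01],[[-0.007,0,-0.018],[0,0,0],0.01],[[-0.0084,0,-0.021],[0,0,0],0.01],[[-0.0098,0,-0.0235],[0,0,0],0.01]]'; python3 -c "
from h import *
to(None)
a=snap('side','s4.png')
u,v=236,124
cv2.imwrite('pics/c5.png',cv2.resize(a['color'][v:v+75,u:u+100],(800,600),interpolation=cv2.INTER_CUBIC)[:,:,::-1])"
```

```text
time: 11.22
tool_pos: [480.0, 99.1, 359.1]
tcp_rot: [-3.141, -0.001, 3.037]
contact_force: [-1.1, -3.2, -8.1]
grip_width: 25.2
t 11.2167 pos [480.   99.1 359.1] rot [-3.141e+00 -1.000e-03  3.037e+00] F [-1.1 -3.2 -8.1] grip 25.2
```

View pics/c5.png

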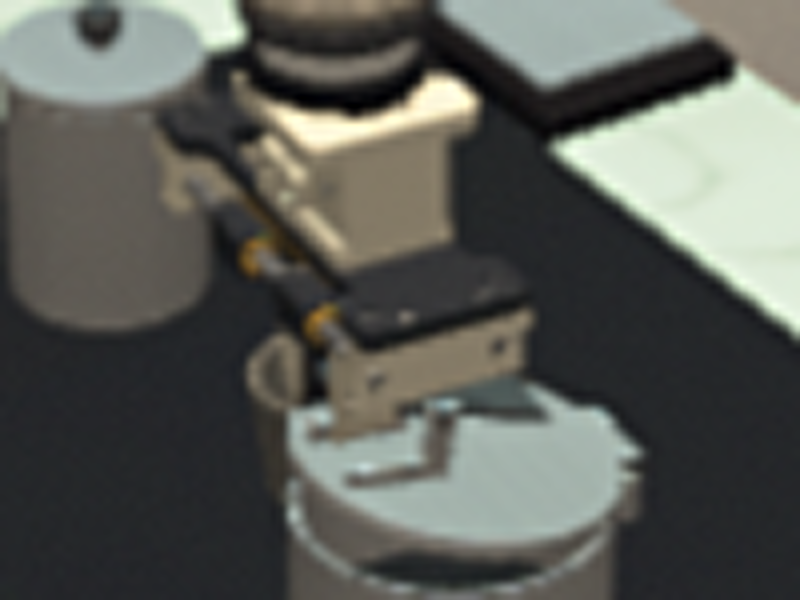

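The crop shows the lid lifting (a gap at the front rim, around (440,570)) with the fingers on the tab. Continuing.

```bash
python3 -m pendant '[[[-0.0017,0,-0.0033],[0,0,0],0.01],[[-0.0036,0,-0.0067],[0,0,0],0.01],[[-0.0063,0,-0.0111],[0,0,0],0.01],[[-0.0086,0,-0.0146],[0,0,0],0.01],[[-0.0111,0,-0.0181],[0,0,0],0.01],[[-0.0137,0,-0.0215],[0,0,0],0.01],[[-0.0164,0,-0.0249],[0,0,0],0.01],[[-0.0191,0,-0.0282],[0,0,0],0.01],[[-0.0219,0,-0.0313],[0,0,0],0.01]]'
python3 -m pendant '[[[-0.0029,0,-0.0031],[0,0,0],0.01],[[-0.0059,0,-0.0061],[0,0,0],0.01],[[-0.009,0,-0.009],[0,0,0],0.01],[[-0.0122,0,-0.0118],[0,0,0],0.01],[[-0.0155,0,-0.0146],[0,0,0],0.01],[[-0.0188,0,-0.0172],[0,0,0],0.01],[[-0.0222,0,-0.0198],[0,0,0],0.01],[[-0.0256,0,-0.0222],[0,0,0],0.01],[[-0.0292,0,-0.0246],[0,0,0],0.01]]'
```

```text
time: 12.02
tool_pos: [501.8, 96.7, 390.5]
tcp_rot: [-3.141, -0.001, 3.037]
contact_force: [-3.4, -5.8, -5.6]
grip_width: 25.7
time: 12.77
tool_pos: [530.7, 93.3, 415.0]
tcp_rot: [-3.14, -0.002, 3.037]
contact_force: [-4.4, -6.1, -4.5]
grip_width: 25.2
```

```bash
python3 -m pendant '[[[-0.0036,-0.0005,-0.0021],[0,0,0],0.01],[[-0.0074,-0.001,-0.0043],[0,0,0],0.01],[[-0.0111,-0.0013,-0.0063],[0,0,0],0.01],[[-0.0149,-0.0015,-0.0082],[0,0,0],0.01],[[-0.0187,-0.0016,-0.01],[0,0,0],0.01],[[-0.0226,-0.0018,-0.0117],[0,0,0],0.01],[[-0.0266,-0.0019,-0.0133],[0,0,0],0.01],[[-0.0306,-0.002,-0.0147],[0,0,0],0.01],[[-0.0346,-0.0021,-0.0161],[0,0,0],0.01]]'
python3 -m pendant '[[[-0.0041,-0.0001,-0.0012],[0,0,0],0.01],[[-0.0082,-0.0002,-0.0023],[0,0,0],0.01],[[-0.0123,-0.0003,-0.0033],[0,0,0],0.01],[[-0.0165,-0.0004,-0.0042],[0,0,0],0.01],[[-0.0207,-0.0005,-0.0049],[0,0,0],0.01],[[-0.0249,-0.0005,-0.0055],[0,0,0],0.01],[[-0.0291,-0.0006,-0.006],[0,0,0],0.01],[[-0.0333,-0.0006,-0.0064],[0,0,0],0.01],[[-0.0376,-0.0007,-0.0066],[0,0,0],0.01]]'
```

```text
time: 13.52
tool_pos: [564.9, 88.4, 431.5]
tcp_rot: [3.141, -0.002, 3.037]
contact_force: [-4.9, -1.7, -2.7]
grip_width: 25.5
time: 14.27
tool_pos: [602.3, 83.8, 438.8]
tcp_rot: [3.141, 0.0, 3.037]
contact_force: [-4.8, -1.1, -0.4]
grip_width: 25.5
```

```bash
python3 -m pendant '[[[-0.0042,-0.0001,-0.0001],[0,0,0],0.01],[[-0.0085,-0.0002,-0.0001],[0,0,0],0.01],[[-0.0128,-0.0003,0],[0,0,0],0.01],[[-0.017,-0.0003,0.0002],[0,0,0],0.01],[[-0.0213,-0.0004,0.0006],[0,0,0],0.01],[[-0.0255,-0.0005,0.0011],[0,0,0],0.01],[[-0.0295,-0.0006,0.0017],[0,0,0],0.01],[[-0.0335,-0.0006,0.0024],[0,0,0],0.01],[[-0.037,-0.0007,0.0031],[0,0,0],0.01],[[-0.038,-0.0007,0.0033],[0,0,0],0.01]]'
python3 -m pendant '[[[-0.003,0,0.0007],[0,0,0],0.01],[[-0.006,0,0.0015],[0,0,0],0.01],[[-0.0085,-0.0001,0.0022],[0,0,0],0.01],[[-0.0105,-0.0002,0.0028],[0,0,0],0.01],[[-0.012,-0.0002,0.0032],[0,0,0],0.01],[[-0.013,-0.0002,0.0035],[0,0,0],0.01],[[-0.013,-0.0002,0.0035],[0,0,0],0.01]]'
python3 - <<'E'
from h import *
to(None)
a=snap('side','s5.png')
u,v=236,104
cv2.imwrite('pics/c6.png',cv2.resize(a['color'][v:v+90,u:u+120],(800,600),interpolation=cv2.INTER_CUBIC)[:,:,::-1])
E
```

```text
time: 15.1
tool_pos: [641.0, 79.0, 435.5]
tcp_rot: [3.141, 0.004, 3.037]
contact_force: [-3.0, -0.9, 4.8]
grip_width: 25.8
time: 15.68
tool_pos: [653.6, 77.4, 431.4]
tcp_rot: [3.141, 0.003, 3.037]
contact_force: [-2.1, -0.2, 5.0]
grip_width: 25.5
t 15.6833 pos [653.6  77.4 431.4] rot [3.141e+00 3.000e-03 3.037e+00] F [-2.1 -0.2  5. ] grip 25.5
```

View pics/c6.png

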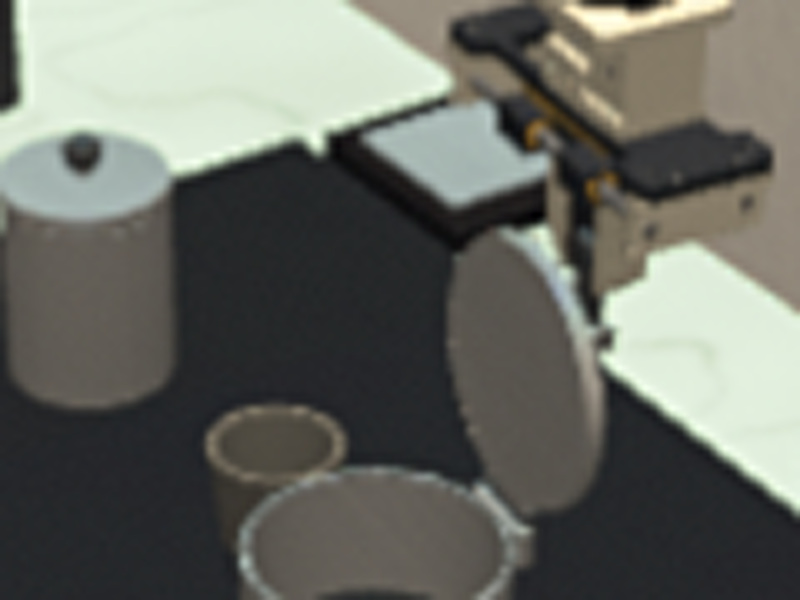

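The lid stands near upright: top rim around crop (495,232), bottom (540,512). I'll check the angle numerically before letting go.

```bash
python3 - <<'E'
from h import *
a=load('side')
for yaw in(-6,-7):
  p=np.radians(yaw);ux=np.array([np.cos(p),np.sin(p),0]);uy=np.array([-ux[1],ux[0],0]);uz=np.array([0,0,1])
  H=np.array([531.6,93.8,130])+78*ux
  for th in(82,86,90,94):
    t=np.radians(th);f=-ux*np.cos(t)+uz*np.sin(t);n=ux*np.sin(t)+uz*np.cos(t)
    ph=np.radians(np.arange(0,360,5))
    P=[H+(78+72*np.cos(k))*f+72*np.sin(k)*uy+0*n for k in ph]
    q=np.array([(proj(a,x)-[236,104]+.5)*6.667-.5 for x in P])
    i=[q[:,0].argmin(),q[:,1].argmin(),q[:,0].argmax(),q[:,1].argmax()];print(yaw,th,'L,T,R,B',q[i].round().astype(int).tolist())
E
```

```text
-6 82 L,T,R,B [[419, 295], [443, 247], [564, 472], [541, 514]]
-6 86 L,T,R,B [[430, 301], [460, 240], [572, 449], [543, 513]]
-6 90 L,T,R,B [[439, 318], [477, 235], [582, 435], [539, 512]]
-6 94 L,T,R,B [[447, 327], [500, 231], [593, 421], [541, 512]]
-7 82 L,T,R,B [[422, 296], [445, 247], [563, 473], [541, 515]]
-7 86 L,T,R,B [[433, 301], [462, 241], [572, 451], [543, 514]]
-7 90 L,T,R,B [[442, 319], [479, 236], [581, 437], [540, 514]]
-7 94 L,T,R,B [[451, 328], [496, 232], [592, 423], [542, 513]]
```

The rim extremes match a lid angle of about 91–93°, and the kinematics give about 90–91°. That is upright and clear of the stop at 94.5°. Releasing and retreating upward.

```bash
python3 -m pendant '[[[0,0,-0.0007],[0,0,0],0.02],[[0,0,-0.0007],[0,0,0],0.03],[[0,0,-0.0007],[0,0,0],0.04],[[0,0,-0.0007],[0,0,0],0.05],[[0,0,-0.0007],[0,0,0],0.06],[[0,0,-0.0007],[0,0,0],0.06],[[0,0,-0.0007],[0,0,0],0.06]]'
python3 -m pendant '[[[0,0,-0.006],[0,0,0],0.06],[[0,0,-0.018],[0,0,0],0.06],[[0,0,-0.035],[0,0,0],0.06],[[0,0,-0.055],[0,0,0],0.06],[[0,0,-0.075],[0,0,0],0.06],[[0,0,-0.092],[0,0,0],0.06],[[0,0,-0.1],[0,0,0],0.06],[[0,0,-0.1],[0,0,0],0.06],[[0,0,-0.1],[0,0,0],0.06]]'
python3 - <<'E'
from h import *
to(None)
a=snap('side','s6.png');b=snap('top','t6.png')
cv2.imwrite('pics/c7.png',np.vstack([cv2.resize(a['color'][80:260,190:430],(400,300)),cv2.resize(b['color'][90:270,80:320],(400,300))])[:,:,::-1])
E
```

```text
time: 16.32
tool_pos: [653.1, 77.4, 431.3]
tcp_rot: [3.141, -0.0, 3.037]
contact_force: [0.8, -2.3, 0.2]
grip_width: 57.9
time: 17.07
tool_pos: [653.0, 77.3, 531.1]
tcp_rot: [3.141, 0.0, 3.037]
contact_force: [0.1, 0.8, -1.2]
grip_width: 60.0
t 17.0667 pos [653.   77.3 531.1] rot [3.141 0.    3.037] F [ 0.1  0.8 -1.2] grip 60.0
```

View pics/c7.png

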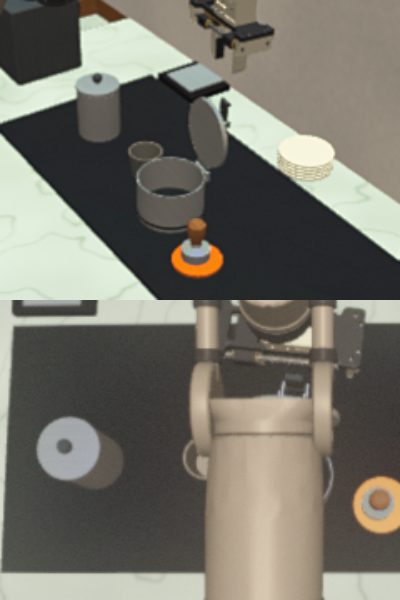

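The lid stands open by itself with the gripper clear above it. The cup, tamper, trivet and tall canister are where they were.

```bash
python3 -c "
from plant import close_job
print(close_job())"
```

```text
the job is handed in; nothing more can be done
None
```

The canister is open and the job is handed in at about 17 s of the 53 s allowed. No verdict was reported.

- **Venting:** I pressed the pad down to its felt stop and leaned on it for over 1.5 s. The readings there were 11.2–12.4 N, slightly above the 10 N asked and under the 18 N limit. Afterwards the tab was tipped up, within about 1 px of where I predicted it.
- **Opening:** I pinched the tab bar by its ends, with the jaws at 25.5 mm on the 26 mm bar, and swung the lid up in about 5 s. Readings at the end of each move stayed under 10 N. A sideways force built up to about 6 N mid-swing because my estimate of the hinge direction was about 1° off. I corrected it and the force dropped to 1–2 N.
- **Last checks:** The lid stands on its own with the gripper about 100 mm above it and near-zero force on the tool. The two angle estimates disagree slightly: about 90–91° from the arm's motion and 91–93° from the picture. Both are short of the 94.5° hard stop.
- **Other items:** The cup, trivet, tamper and tall canister look undisturbed in the last pictures, by eye only. In the top view the arm partly hid the canister and the cup. The pitcher was outside the last crops, though the arm never went near it.

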